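Lay out the parts of a drive kit in their nests

ROBOT

A 7-joint arm with a two-finger parallel gripper is mounted at the origin on the work surface; the furniture and walls round the work are solid. World frame = base frame: x ahead of the robot, y to its left, z up, the work surface at z = 0. Lengths are in m, angles in rad, forces in N, time in s.
With the tool pointing down it reaches from about 0.4 to 0.85 m from the base axis. Payload 10.4 kg.
Tool frame: the origin (TCP) lies at the very end of the fingers, on their centre line; the grasp point (between the pads) lies 19 mm behind it (manip.hold_point_z is the distance from the TCP to the grasp point, in m); z points along the fingers, y is the line along which they close (so a half turn about z gives the same grasp; the last joint's range is limited). The gripper opens to 87 mm and grips with 3 to 60 N. Pads are 19 mm wide; open, the fingers measure 117 mm over their backs; the gripper's body (75 mm by 190 mm) begins 51 mm behind the grasp point.
Start: joints at [-1.262, 0.332, -0.065, 1.46, 0.022, 1.35, -0.088], TCP at [0.204, 0.591, 0.223] pointing down, gripper open.
Joint ranges: [-2.6, 2.6], [-0.5, 2.12], [-1.47, 1.34], [0.16, 2.42], [-1.27, 4.41], [0.06, 2.06], [-2.6, 2.6]. Speed limits (rad/s): [2.22, 2.22, 2.79, 2.79, 3.14, 3.14, 3.14].

INTERFACE

Orientations are given as a unit quaternion [x, y, z, w].
In Python, from bench import manip gives the robot as it stands.
- The arm moves only by the tool carry_out, never from a script. Its argument "moves" is a list of rows, each an object with "delta_pos": the shift along the tool's x, y, z in mm, a list of three; "roll": the turn about the tool's z in rad; "grip": the closure, from 0 (fully open) to 1 (shut). In form: [{"delta_pos": [x, y, z], "roll": roll, "grip": grip}, ...]. A call has exactly 10 rows; each row shifts and turns the commanded pose from where the row before left it, along the tool's axes as they then stand; what a row does not reach is not made up. A row lasts 1/10 s, in which the tool goes at most 50 mm and 8.59 degrees, less where a joint would pass 70% of its speed; a pose out of reach is approached as far as the arm can. A call with a gripper value outside its range is refused whole. The fingers move at their own pace and stop on an object; the grip force is fixed at half the most. Time passes only in rows, so rows that do not move let the fingers close, or fill a call up. It gives the time, the measured TCP pose, the force, the opening and the grip force at its end, in the units of the state.
- manip.get_obs(): the state, without advancing time (a new reading comes with each control period).
- manip.camera(name): name is "side" or "top" or "wrist"; returns a dict with "img" (384x512x3 uint8, red, green, blue), "range_z" (384x512 float32, m along the optical axis (not along the pixel's ray), 0 where there is no reading), "mtx" (3x3 intrinsics, pixels), "rvec" (rotation vector, rad) and "tvec" (3), from world to camera coordinates, as OpenCV has them; the wrist camera has in their place "T_tool_cam" (4x4, takes a point from camera to tool coordinates, whose origin is the TCP and whose axes are the flange's). Camera axes: x right, y down, z forward; pixel columns grow to the right and rows downward; lengths in m; the calibration is good to about 2 mm. A picture is of the moment at which its call begins: read the wrist's pose just before it.
- manip.hand_in(): hands the job in; it is judged then, once.
The state is a dict: "clock": time; "qpos": joint angles; "qvel": joint speeds; "joint_torque": joint torques, N m; "position": TCP position; "ee_rot": TCP orientation; "force": force on the tool from outside, world axes, zero at the start; "moment": the same for the moment, N m; "gripper_width": finger opening in m; "gripper_force": force on a finger pad.
Only numpy, scipy, OpenCV 4.12 (cv2) and the standard library are available. Lean on these libraries where they do the work, as an engineer would, in place of code of your own. Each camera call takes 0.05 s, during which the arm holds its last target. There are 200 camera calls.

TASK

Lay out the drive kit from the parts scattered on the table in front of the robot: put the black bush upright in the large round pocket, the small yellow cap upright in the small round pocket, the gearhead upright in the rectangular pocket and the steel shaft lying centred in the slots of the two-saddle rest. Each part must sit flat on the floor of its own nest, roughly centred in it and square to it, and all four must be let go and at rest there at the end.

Things in the scene. Friction and masses are not known exactly. Their poses are not given: they have to be found in the camera images.
- bush_mid (a point): Black plastic spacer bush, a plain upright cylinder of 45 mm diameter and 88 mm height, about 0.2 kg, loose, standing on the table. Point: its centre, 44 mm above its underside. z up along its axis.
- cap_mid (a point): Small yellow plastic shaft cap standing upright with its wider rim down, 18 mm diameter, 32 mm high, 15 g, loose. Point: its centre, 16 mm above its underside. z up along its axis.
- gearhead_mid (a point): Black gearhead: a block 42 mm (x) by 60 mm (y) by 60 mm high, about 0.42 kg, loose; a horizontal output stub in a yellow sleeve, 13 mm thick, runs 38 mm out from its -x face at 40 mm above the underside. Point: the centre of the block, 30 mm above its underside (the stub's end lies 59 mm from it). Grasp it across y (60 mm).
- shaft_mid (a point): Turned steel motor shaft lying down, 120 mm long (along y), 15 mm thick in the middle and thinner at the ends, about 0.09 kg, loose; it does not roll. (Another shaft and another bush far out at the right edge of the table are not part of the job.) Point: its centre, 7.5 mm above its underside. z up.
- bush_nest: Aluminium nest block for the bush, 90 x 90 x 10 mm, fixed to the table, with a round pocket 61 mm across and 5 mm deep with a dark floor in its middle. Origin: under its centre, on the table; pocket floor at z = 5 mm, top face at 10 mm; z up.
- cap_nest: Aluminium nest block for the cap, 56 x 56 x 10 mm, fixed to the table, with a round pocket 34 mm across and 5 mm deep with a dark floor in its middle. Origin: under its centre, on the table; pocket floor at z = 5 mm, top face at 10 mm; z up.
- gearhead_nest: Aluminium nest block for the gearhead, 82 mm (x) x 100 mm (y) x 10 mm, fixed to the table, with a rectangular pocket 58 mm (x) x 76 mm (y), 5 mm deep with a dark floor, in its middle. The gearhead's block goes in with its 60 mm side along the pocket's 76 mm side, its stub to either side (the stub passes well above the block). Origin: under its centre, on the table; pocket floor at z = 5 mm, top face at 10 mm; z up.
- shaft_rest: Aluminium rest for the shaft, fixed to the table: a base plate 46 mm (x) x 112 mm (y) x 5 mm with two upright saddles, each 12 mm thick, centred at y = -36 and +36 mm, 30 mm high, each with a slot 31 mm wide (x) and 10 mm deep in its top. The shaft lies across both saddles along y, either way round, its underside at 20 mm; between the saddles there are 60 mm free for the fingers down to the base plate. Origin: under its centre, on the table; z up.
Not all that is in view belongs to the job. Of the things like the shaft_rest, leave any that is red; of the rest the larger one is meant. What is shaped like the part that bears gearhead_mid but blue or red is not meant.

How it is judged:
By the outcome, as a careful person would: the job done as asked, in the order asked, and still so for the second after the job is handed in, with the robot touching nothing.
It also fails if it takes over 120 s, if anything falls off the work surface, if the arm or the gripper's body presses on something with over 40 N, if the wrist force passes 120 N, or if a joint passes its speed limit or range.

## Working session

There is one attempt and no reset: what is moved stays moved. The work goes in short steps, Python scripts to look and compute and a tool call to move; the robot and the scene stay as the last step left them, time stands still between calls to the robot, and variables do not carry over. Pictures are saved under pics/ and viewed, at most 14 in all, crops included, and the job is handed in when it is done.

Besides the shell and the picture viewer there is one more tool, called after "Emit:" by a JSON object that holds its "method" and its "body". carry_out: Moves the arm, as the interface text tells. Its arguments: {"type":"object","properties":{"moves":{"type":"array"}},"required":["moves"]}

```bash
mkdir -p pics
cat > h.py <<'E'
import numpy as np, cv2
from bench import manip
from scipy.spatial.transform import Rotation as R
def snap(name):
    o=manip.get_obs(); c=manip.camera(name)
    if name=="wrist":
        T=np.eye(4);T[:3,:3]=R.from_quat(o["ee_rot"]).as_matrix();T[:3,3]=o["position"]
        M=T@np.array(c["T_tool_cam"])
    else:
        W=np.eye(4);W[:3,:3]=cv2.Rodrigues(np.array(c["rvec"],float))[0];W[:3,3]=np.ravel(c["tvec"])
        M=np.linalg.inv(W)
    z=c["range_z"];v,u=np.mgrid[:384,:512];K=np.array(c["mtx"])
    P=np.stack([(u-K[0,2])/K[0,0]*z,(v-K[1,2])/K[1,1]*z,z,np.ones_like(z)],-1)@M.T
    P=P[...,:3];P[z==0]=np.nan
    return c["img"],P,M,K
def save(f,img,k=1):
    cv2.imwrite("pics/"+f,cv2.resize(img[...,::-1],None,fx=k,fy=k,interpolation=cv2.INTER_CUBIC))
def ray(M,K,u,v,h):
    d=M[:3,:3]@np.linalg.solve(K,[u,v,1]);o=M[:3,3];return o+d*(h-o[2])/d[2]
E
python3 - <<'E'
from h import *
for n in("top","side"):
    i,P,M,K=snap(n);save(n+".png",i,1.5);np.savez(n+".npz",i=i,P=P,M=M,K=K);print(M.round(3),K)
print(manip.get_obs())
E
```

```text
[[-6.000e-03 -9.810e-01  1.950e-01  2.880e-01]
 [-1.000e+00  6.000e-03  1.000e-03  1.100e-02]
 [-2.000e-03 -1.950e-01 -9.810e-01  1.254e+00]
 [ 0.000e+00  0.000e+00  0.000e+00  1.000e+00]] [[422.65896497   0.         257.30499889]
 [  0.         422.65896497 199.63021721]
 [  0.           0.           1.        ]]
[[ 0.915 -0.286  0.286  0.126]
 [-0.404 -0.632  0.661 -0.987]
 [-0.008 -0.721 -0.693  1.066]
 [ 0.     0.     0.     1.   ]] [[457.99388535   0.         258.76950456]
 [  0.         457.99388535 191.86154819]
 [  0.           0.           1.        ]]
{'clock': 0.1, 'qpos': array([-1.26160478,  0.33281277, -0.06469806,  1.46084237,  0.02159289,
        1.34989073, -0.08850311]), 'qvel': array([ 0.00075264,  0.00043658, -0.00100979, -0.00469778,  0.00234171,
        0.0009951 ,  0.00056018]), 'joint_torque': array([ 8.61073077e-04, -6.24547577e+01,  2.41864845e-02, -3.90718031e+01,
       -6.15122588e-02,  3.66731803e-02,  7.41387248e-05]), 'position': array([0.2034774 , 0.59059275, 0.22183808]), 'ee_rot': array([ 1.65129729e-01,  9.86271655e-01, -6.24057942e-04, -7.93493486e-05]), 'force': array([ 0.4111016 , -0.27687381,  0.61279883]), 'moment': array([-0.01994139, -0.01029627,  0.01722072]), 'gripper_force': 0.0, 'gripper_width': 0.0868730586636285}
```

View pics/top.png

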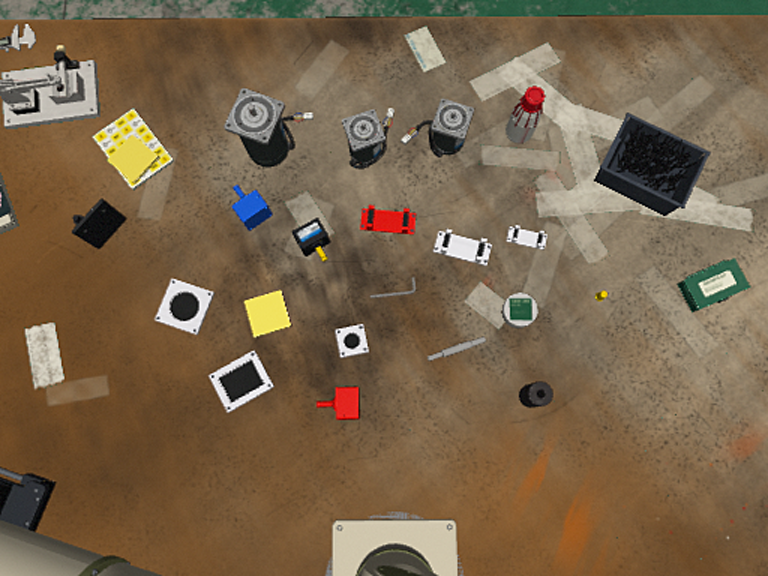

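View pics/side.png

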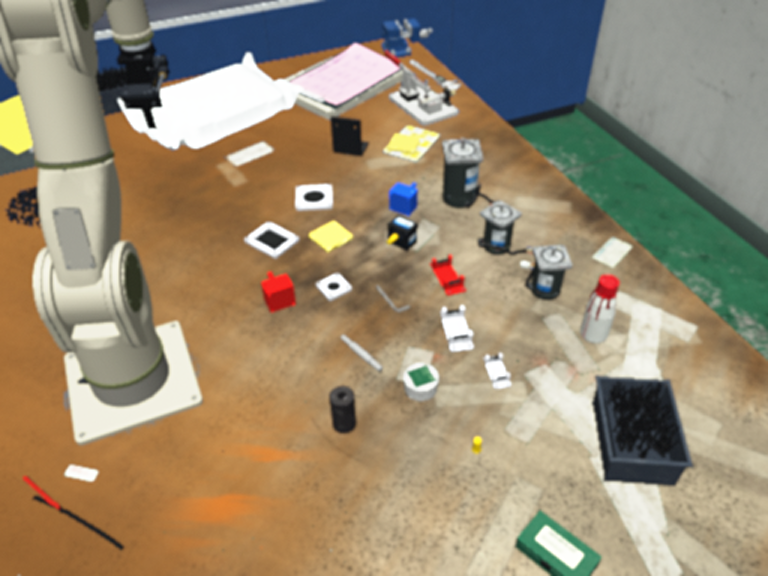

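The top picture shows these things (1.5x pixels):
- **Shaft rest:** the candidates are red (388,221), large white (463,247) and small white (527,237). I choose the large white one.
- **Gearhead:** the candidates are blue (251,208), red (346,403), black with a yellow stub (312,237) and a black box (100,223). I choose (312,237).
- **Other parts:** bush (536,394), cap (601,295), shaft (457,348).
- **Nests:** bush (184,306), cap (352,341), gearhead (241,381).

Next I measure these and check them in a crop.

Run:
```python
from h import *
d=np.load("top.npz");i,P,M,K=[d[k] for k in"iPMK"]
save("crop.png",i[130:285,95:425],2.4)
hsv=cv2.cvtColor(i,cv2.COLOR_RGB2HSV)
# name:(u,v,halfwin px full-res, zmin,zmax)
for n,(u,v,w,a,b) in dict(bush=(536,394,22,.075,.1),cap=(601,295,14,.018,.04),gear=(312,237,28,.052,.07),shaft=(457,348,34,.004,.03),bn=(184,306,34,.006,.014),cn=(352,341,22,.006,.014),gn=(241,381,38,.006,.014),rest=(463,247,32,.012,.04)).items():
    u0,v0,w=int(u/1.5),int(v/1.5),int(w/1.5)
    Q=P[v0-w:v0+w,u0-w:u0+w].reshape(-1,3)
    S=Q[(Q[:,2]>a)&(Q[:,2]<b)]
    if len(S)<4: print(n,len(S),np.nanmax(Q[:,2]));continue
    (c,s,g)=cv2.minAreaRect((S[:,:2]*1000).astype(np.float32))
    print(n,len(S),np.round(c,1),np.round(s,1),round(g,1),"mean",(S.mean(0)*1000).round(1),"ray",(ray(M,K,u/1.5,v/1.5,(a+b)/2)*1000).round(0))
```

```text
bush 210 [ 344.8 -268.6] [43.5 44.6] 25.0 mean [ 343.7 -267.2   87.5] ray [ 342. -261.   87.]
cap 26 [ 539.6 -415.1] [14.1 12.3] 73.8 mean [ 539.6 -415.3   29.1] ray [ 537. -412.   29.]
gear 295 [658.7 160.5] [48.2 59.3] 29.2 mean [658.8 160.7  59.3] ray [650. 156.  61.]
shaft 268 [ 438.3 -125.3] [126.4 129.8] 88.1 mean [ 435.7 -127.5   10. ] ray [ 436. -127.   17.]
bn 661 [539.8 420.5] [121.6 115.5] 72.0 mean [525.6 415.7   9.4] ray [524. 415.  10.]
cn 271 [453.   83.7] [55.8 63.9] 11.9 mean [453.5  80.1   9.5] ray [452.  79.  10.]
gn 613 [364.5 290. ] [136.1 100.7] 29.2 mean [375.7 296.5   9.1] ray [374. 295.  10.]
rest 134 [ 643.3 -144.4] [83.8 46.1] 75.0 mean [ 643.2 -144.5   22.8] ray [ 638. -144.   26.]
```

View pics/crop.png

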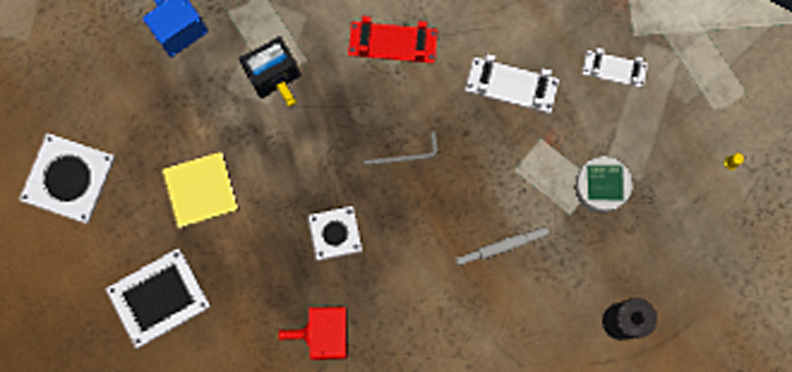

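The crop (2.4x, offset 95,130) confirms the choices: black gearhead with yellow stub at (270,67), white large rest at (512,82), shaft at (503,247), cap at (735,160), bush at (635,318). Now I refine the nest corners and angles and work out the first move.

```bash
cat >> h.py <<'E'
def go(x,y,z,phi=None):
    """mm, deg (world angle of tool y) -> shift in tool axes mm, roll rad"""
    o=manip.get_obs();A=R.from_quat(o["ee_rot"]).as_matrix()
    d=np.array([x,y,z])-o["position"]*1000
    p=np.degrees(np.arctan2(A[1,1],A[0,1]))
    r="" if phi is None else " roll %.3f"%np.radians(-((phi-p+90)%180-90))
    print("go",(A.T@d).round(1),r," now",(o["position"]*1000).round(1),"phi %.1f q7 %.2f w %.1f F %s"%(p,o["qpos"][6],o["gripper_width"]*1000,o["force"].round(1)), "tilt",(A[2]).round(3))
E
python3 - <<'E'
from h import *
d=np.load("top.npz");i,P,M,K=[d[k] for k in"iPMK"]
def pt(u,v,h): return ray(M,K,u/2.4+95,v/2.4+130,h)[:2]*1000
for n,h,q in(("bn",.01,[(48,134),(113,153),(87,222),(21,200)]),("gn",.01,[(178,250),(210,290),(138,346),(107,303)]),("cn",.01,[(308,215),(354,207),(361,252),(317,260)]),("shaft",.0075,[(458,262),(549,231)]),("stub",.04,[(278,82),(292,103)])):
    X=np.array([pt(*p,h) for p in q]);e=np.diff(X,axis=0)
    print(n,X.mean(0).round(1),X.round(0).tolist(),np.degrees(np.arctan2(e[:,1],e[:,0])).round(1))
u,v=int(463/1.5),int(247/1.5);Q=P[v-20:v+20,u-22:u+22].reshape(-1,3);S=Q[(Q[:,2]>.012)&(Q[:,2]<.04)]
np.set_printoptions(suppress=True);b=cv2.boxPoints(cv2.minAreaRect((S[:,:2]*1000).astype(np.float32)));print("rest box",b.round(0).tolist())
go(500,200,222,20)
E
```

```text
bn [524.6 414. ] [[580.0, 441.0], [555.0, 358.0], [468.0, 386.0], [496.0, 470.0]] [-106.7  162.1   71.4]
gn [375.  294.5] [[432.0, 273.0], [383.0, 232.0], [316.0, 317.0], [368.0, 357.0]] [-140.4  128.2   37.6]
cn [451.8  79.4] [[475.0, 113.0], [485.0, 56.0], [429.0, 47.0], [419.0, 101.0]] [ -80.4 -171.2  100. ]
shaft [ 434.6 -128.4] [[416.0, -72.0], [453.0, -185.0]] [-71.6]
stub [623.8 140.5] [[637.0, 149.0], [610.0, 132.0]] [-146.7]
rest box [[610.0, -179.0], [655.0, -191.0], [676.0, -110.0], [632.0, -98.0]]
go [-407.6 -272.7    0.2]  roll 0.890  now [203.5 590.6 221.8] phi 71.0 q7 -0.09 w 86.9 F [ 0.4 -0.3  0.6] tilt [-0.    -0.001 -1.   ]
```

Emit:
{"method": "carry_out", "body": {"moves": [{"delta_pos":[-41,-27,0],"roll":0,"grip":0},{"delta_pos":[-41,-27,0],"roll":0,"grip":0},{"delta_pos":[-41,-27,0],"roll":0,"grip":0},{"delta_pos":[-41,-27,0],"roll":0,"grip":0},{"delta_pos":[-41,-27,0],"roll":0,"grip":0},{"delta_pos":[-41,-27,0],"roll":0,"grip":0},{"delta_pos":[-41,-27,0],"roll":0,"grip":0},{"delta_pos":[-41,-27,0],"roll":0,"grip":0},{"delta_pos":[-41,-27,0],"roll":0,"grip":0},{"delta_pos":[-41,-27,0],"roll":0,"grip":0}]}}

```text
clock: 1.1
position: [0.504, 0.2003, 0.2225]
ee_rot: [0.165, 0.986, 0.0, -0.0]
force: [-0.4, 1.0, -0.5]
gripper_width: 0.0872
gripper_force: 0.0
```

Emit:
{"method": "carry_out", "body": {"moves": [{"delta_pos":[0,0,0],"roll":0.15,"grip":0},{"delta_pos":[0,0,0],"roll":0.15,"grip":0},{"delta_pos":[0,0,0],"roll":0.15,"grip":0},{"delta_pos":[0,0,0],"roll":0.15,"grip":0},{"delta_pos":[0,0,0],"roll":0.15,"grip":0},{"delta_pos":[0,0,0],"roll":0.14,"grip":0},{"delta_pos":[0,0,0],"roll":0,"grip":0},{"delta_pos":[0,0,0],"roll":0,"grip":0},{"delta_pos":[0,0,0],"roll":0,"grip":0},{"delta_pos":[0,0,0],"roll":0,"grip":0}]}}

```text
clock: 2.1
position: [0.5033, 0.2021, 0.2225]
ee_rot: [0.573, 0.82, 0.0, -0.0]
force: [-0.1, 0.1, 0.4]
gripper_width: 0.0871
gripper_force: 0.0
```

Run:
```python
from h import *
go(345,-268,180)
i,P,M,K=snap("wrist");save("w1.png",i,1.2);print(M.round(3),K[0])
```

```text
go [-387.  -310.2   42.5]   now [503.3 202.1 222.5] phi 20.1 q7 -0.07 w 87.1 F [-0.1  0.1  0.4] tilt [ 0. -0. -1.]
[[ 0.939  0.333  0.083  0.48 ]
 [ 0.343 -0.911 -0.228  0.263]
 [-0.     0.243 -0.97   0.385]
 [ 0.     0.     0.     1.   ]] [303.5632033    0.         256.13212106]
```

View pics/w1.png

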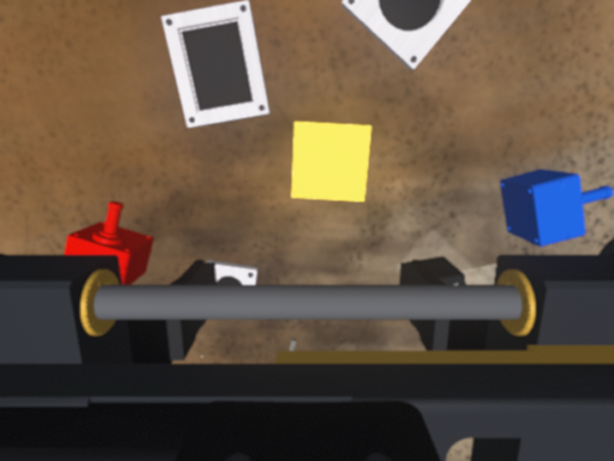

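The wrist view shows the gearhead nest at (215,65), the bush nest at (410,15) and the yellow sheet. The camera looks out on the tool's +x side, so I look from about 100 mm short of each thing.

Emit:
{"method": "carry_out", "body": {"moves": [{"delta_pos":[-40,-26,0],"roll":0,"grip":0},{"delta_pos":[-40,-26,0],"roll":0,"grip":0},{"delta_pos":[-40,-26,0],"roll":0,"grip":0},{"delta_pos":[-40,-26,0],"roll":0,"grip":0},{"delta_pos":[-40,-26,0],"roll":0,"grip":0},{"delta_pos":[-40,-26,0],"roll":0,"grip":0},{"delta_pos":[-40,-26,0],"roll":0,"grip":0},{"delta_pos":[-40,-26,0],"roll":0,"grip":0},{"delta_pos":[-40,-26,0],"roll":0,"grip":0},{"delta_pos":[-40,-26,0],"roll":0,"grip":0}]}}

```text
clock: 3.15
position: [0.3949, -0.2646, 0.2229]
ee_rot: [0.573, 0.819, 0.001, 0.0]
force: [1.0, 0.4, -0.0]
gripper_width: 0.0874
gripper_force: 0.0
```

Emit:
{"method": "carry_out", "body": {"moves": [{"delta_pos":[-40,-26,0],"roll":0,"grip":0},{"delta_pos":[-40,-26,0],"roll":0,"grip":0},{"delta_pos":[0,0,0],"roll":0,"grip":0},{"delta_pos":[0,0,0],"roll":0,"grip":0},{"delta_pos":[0,0,0],"roll":0,"grip":0},{"delta_pos":[0,0,0],"roll":0,"grip":0},{"delta_pos":[0,0,0],"roll":0,"grip":0},{"delta_pos":[0,0,0],"roll":0,"grip":0},{"delta_pos":[0,0,0],"roll":0,"grip":0},{"delta_pos":[0,0,0],"roll":0,"grip":0}]}}

```text
clock: 4.15
position: [0.3743, -0.3555, 0.2226]
ee_rot: [0.573, 0.819, 0.0, 0.0]
force: [0.6, 0.1, 0.1]
gripper_width: 0.087
gripper_force: 0.0
```

```bash
cat >> h.py <<'E'
def box(P,x,y,r,a,b):
    Q=P.reshape(-1,3)*1000;Q=Q[np.isfinite(Q[:,0])];S=Q[(np.hypot(Q[:,0]-x,Q[:,1]-y)<r)&(Q[:,2]>a)&(Q[:,2]<b)]
    if len(S)<5: print("few",len(S));return
    c,s,g=cv2.minAreaRect(S[:,:2].astype(np.float32));print(len(S),"rect",np.round(c,1),np.round(s,1),"ang %.1f"%g,"mean",S.mean(0).round(1),"circ",np.round(cv2.minEnclosingCircle(S[:,:2].astype(np.float32))[0],1))
E
python3 - <<'E'
from h import *
i,P,M,K=snap("wrist");save("w2.png",i)
box(P,345,-268,40,80,95)
go(345,-268,200)
E
```

```text
1724 rect [ 344.2 -268.7] [44.4 44.4] ang 65.1 mean [ 344.  -268.6   88.4] circ [ 344.2 -268.7]
go [92.3  2.4 22.5]   now [ 374.3 -355.5  222.5] phi 20.0 q7 1.12 w 86.5 F [ 0.3 -0.6  0.7] tilt [ 0.  0. -1.]
```

Emit:
{"method": "carry_out", "body": {"moves": [{"delta_pos":[46,1,0],"roll":0,"grip":0},{"delta_pos":[46,1,0],"roll":0,"grip":0},{"delta_pos":[0,0,0],"roll":0,"grip":0},{"delta_pos":[0,0,0],"roll":0,"grip":0},{"delta_pos":[0,0,35],"roll":0,"grip":0},{"delta_pos":[0,0,35],"roll":0,"grip":0},{"delta_pos":[0,0,35],"roll":0,"grip":0},{"delta_pos":[0,0,35],"roll":0,"grip":0},{"delta_pos":[0,0,30],"roll":0,"grip":0},{"delta_pos":[0,0,16],"roll":0,"grip":0}]}}

```text
clock: 5.2
position: [0.3444, -0.2732, 0.0344]
ee_rot: [0.574, 0.819, -0.002, -0.001]
force: [0.3, 1.2, 0.6]
gripper_width: 0.087
gripper_force: 0.0
```

Emit:
{"method": "carry_out", "body": {"moves": [{"delta_pos":[0,0,0],"roll":0,"grip":0},{"delta_pos":[0,0,0],"roll":0,"grip":0},{"delta_pos":[0,0,0],"roll":0,"grip":0.6},{"delta_pos":[0,0,0],"roll":0,"grip":0.6},{"delta_pos":[0,0,0],"roll":0,"grip":0.6},{"delta_pos":[0,0,0],"roll":0,"grip":0.6},{"delta_pos":[0,0,0],"roll":0,"grip":0.6},{"delta_pos":[0,0,0],"roll":0,"grip":0.6},{"delta_pos":[0,0,0],"roll":0,"grip":0.6},{"delta_pos":[0,0,0],"roll":0,"grip":0.6}]}}

```text
clock: 6.2
position: [0.3459, -0.2717, 0.0368]
ee_rot: [0.574, 0.819, 0.0, -0.0]
force: [-0.7, 0.8, 1.6]
gripper_width: 0.0444
gripper_force: 30.0
```

Emit:
{"method": "carry_out", "body": {"moves": [{"delta_pos":[0,0,-40],"roll":0,"grip":0.6},{"delta_pos":[0,0,-40],"roll":0,"grip":0.6},{"delta_pos":[0,0,-40],"roll":0,"grip":0.6},{"delta_pos":[0,0,-40],"roll":0,"grip":0.6},{"delta_pos":[25,40,0],"roll":0,"grip":0.6},{"delta_pos":[25,40,0],"roll":0,"grip":0.6},{"delta_pos":[25,40,0],"roll":0,"grip":0.6},{"delta_pos":[25,40,0],"roll":0,"grip":0.6},{"delta_pos":[25,40,0],"roll":0,"grip":0.6},{"delta_pos":[25,40,0],"roll":0,"grip":0.6}]}}

```text
clock: 7.2
position: [0.5209, -0.0471, 0.1964]
ee_rot: [0.574, 0.819, 0.0, -0.001]
force: [1.0, -1.6, -1.7]
gripper_width: 0.0444
gripper_force: 30.0
```

Emit:
{"method": "carry_out", "body": {"moves": [{"delta_pos":[37,18,0],"roll":0,"grip":0.6},{"delta_pos":[37,18,0],"roll":0,"grip":0.6},{"delta_pos":[37,18,0],"roll":0,"grip":0.6},{"delta_pos":[37,18,0],"roll":0,"grip":0.6},{"delta_pos":[37,18,0],"roll":0,"grip":0.6},{"delta_pos":[37,18,0],"roll":0,"grip":0.6},{"delta_pos":[37,18,0],"roll":0,"grip":0.6},{"delta_pos":[37,18,0],"roll":0,"grip":0.6},{"delta_pos":[37,18,0],"roll":0,"grip":0.6},{"delta_pos":[0,0,0],"roll":0,"grip":0.6}]}}

```text
clock: 8.2
position: [0.5564, 0.3268, 0.1951]
ee_rot: [0.57, 0.821, -0.0, -0.002]
force: [-0.2, 0.4, -1.9]
gripper_width: 0.0442
gripper_force: 30.0
```

Run:
```python
from h import *
i,P,M,K=snap("wrist");save("w3.png",i,1.2)
box(P,525,414,60,8.2,12)
box(P,375,294.5,62,8.2,12)
go(524.6,414,200)
```

```text
4334 rect [525.7 416. ] [90.2 90.2] ang 70.9 mean [524.9 417.4  10.6] circ [525. 414.]
2905 rect [376.2 296.6] [ 83.8 100.3] ang 29.5 mean [375.  298.4  10.5] circ [375.3 294.9]
go [96.7  0.9 -4.6]   now [557.3 323.  195.4] phi 20.3 q7 -0.09 w 44.1 F [-0.2 -1.8 -1.5] tilt [ 0.    -0.002 -1.   ]
```

View pics/w3.png

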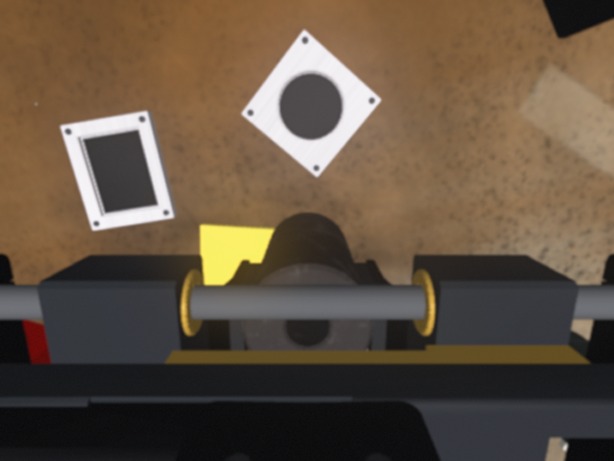

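Pocket centre of the bush nest at (310,105) is clear; the held bush is upright. I bring it over and lower it.

Emit:
{"method": "carry_out", "body": {"moves": [{"delta_pos":[32,1,0],"roll":0,"grip":0.6},{"delta_pos":[32,1,0],"roll":0,"grip":0.6},{"delta_pos":[31,1,0],"roll":0,"grip":0.6},{"delta_pos":[0,0,0],"roll":0,"grip":0.6},{"delta_pos":[0,0,35],"roll":0,"grip":0.6},{"delta_pos":[0,0,35],"roll":0,"grip":0.6},{"delta_pos":[0,0,35],"roll":0,"grip":0.6},{"delta_pos":[0,0,30],"roll":0,"grip":0.6},{"delta_pos":[0,0,0],"roll":0,"grip":0.6},{"delta_pos":[0,0,0],"roll":0,"grip":0.6}]}}

```text
clock: 9.25
position: [0.5295, 0.4089, 0.0626]
ee_rot: [0.574, 0.819, -0.0, -0.0]
force: [-0.4, -0.8, -0.8]
gripper_width: 0.0442
gripper_force: 30.0
```

Run:
```python
from h import *
go(525.7,416,42)
```

```text
go [ 8.  -1.2 20.6]   now [529.5 408.9  62.6] phi 19.9 q7 -0.19 w 44.2 F [-0.4 -0.8 -0.8] tilt [-0. -0. -1.]
```

Emit:
{"method": "carry_out", "body": {"moves": [{"delta_pos":[4.5,-1,10],"roll":0,"grip":0.6},{"delta_pos":[0,0,5],"roll":0,"grip":0.6},{"delta_pos":[0,0,3],"roll":0,"grip":0.6},{"delta_pos":[0,0,2.2],"roll":0,"grip":0.6},{"delta_pos":[0,0,0],"roll":0,"grip":0.6},{"delta_pos":[0,0,0],"roll":0,"grip":0.6},{"delta_pos":[0,0,0],"roll":0,"grip":0.6},{"delta_pos":[0,0,0],"roll":0,"grip":0.6},{"delta_pos":[0,0,0],"roll":0,"grip":0.6},{"delta_pos":[0,0,0],"roll":0,"grip":0.6}]}}

```text
clock: 10.25
position: [0.5266, 0.4137, 0.0419]
ee_rot: [0.574, 0.819, 0.0, -0.0]
force: [0.1, 0.3, -1.3]
gripper_width: 0.0445
gripper_force: 30.0
```

Emit:
{"method": "carry_out", "body": {"moves": [{"delta_pos":[0,0,0.5],"roll":0,"grip":0.6},{"delta_pos":[0,0,0],"roll":0,"grip":0.4},{"delta_pos":[0,0,0],"roll":0,"grip":0.2},{"delta_pos":[0,0,0],"roll":0,"grip":0},{"delta_pos":[0,0,0],"roll":0,"grip":0},{"delta_pos":[0,0,0],"roll":0,"grip":0},{"delta_pos":[0,0,-40],"roll":0,"grip":0},{"delta_pos":[0,0,-45],"roll":0,"grip":0},{"delta_pos":[0,0,-45],"roll":0,"grip":0},{"delta_pos":[0,0,-45],"roll":0,"grip":0}]}}

```text
clock: 11.25
position: [0.5265, 0.4134, 0.2183]
ee_rot: [0.574, 0.819, 0.0, -0.0]
force: [0.9, 0.5, -0.2]
gripper_width: 0.0866
gripper_force: 0.0
```

Run:
```python
from h import *
i,P,M,K=snap("top")
box(P,525,414,40,75,105)
np.savez("top2.npz",i=i,P=P,M=M,K=K)
go(500,150,220)
```

```text
190 rect [526.6 411.2] [45.  34.5] ang 21.1 mean [524.1 411.   90.6] circ [525.1 415.5]
go [-239.2 -117.7    4.7]   now [528.9 414.9 226.9] phi 20.0 q7 -0.23 w 86.7 F [0.8 0.5 5.9] tilt [ 0.005  0.009 -1.   ]
```

Emit:
{"method": "carry_out", "body": {"moves": [{"delta_pos":[-44,-14,0],"roll":0,"grip":0},{"delta_pos":[-44,-14,0],"roll":0,"grip":0},{"delta_pos":[-44,-14,0],"roll":0,"grip":0},{"delta_pos":[-44,-14,0],"roll":0,"grip":0},{"delta_pos":[-44,-14,0],"roll":0,"grip":0},{"delta_pos":[-44,-14,0],"roll":0,"grip":0},{"delta_pos":[-44,-14,0],"roll":0,"grip":0},{"delta_pos":[-44,-14,0],"roll":0,"grip":0},{"delta_pos":[-44,-14,0],"roll":0,"grip":0},{"delta_pos":[-44,-14,0],"roll":0,"grip":0}]}}

```text
clock: 12.3
position: [0.5451, -0.0495, 0.2162]
ee_rot: [0.574, 0.819, 0.001, -0.0]
force: [1.3, 0.2, 0.0]
gripper_width: 0.0869
gripper_force: 0.0
```

Emit:
{"method": "carry_out", "body": {"moves": [{"delta_pos":[-44,-14,0],"roll":0,"grip":0},{"delta_pos":[-44,-14,0],"roll":0,"grip":0},{"delta_pos":[-44,-14,0],"roll":0,"grip":0},{"delta_pos":[-44,-14,0],"roll":0,"grip":0},{"delta_pos":[-44,-14,0],"roll":0,"grip":0},{"delta_pos":[-44,-14,0],"roll":0,"grip":0},{"delta_pos":[-44,-14,0],"roll":0,"grip":0},{"delta_pos":[-44,-14,0],"roll":0,"grip":0},{"delta_pos":[-44,-14,0],"roll":0,"grip":0},{"delta_pos":[-44,-14,0],"roll":0,"grip":0}]}}

```text
clock: 13.3
position: [0.5641, -0.5107, 0.2153]
ee_rot: [0.573, 0.819, 0.0, -0.0]
force: [0.8, -0.4, 0.4]
gripper_width: 0.0874
gripper_force: 0.0
```

Emit:
{"method": "carry_out", "body": {"moves": [{"delta_pos":[0,0,20],"roll":0,"grip":0},{"delta_pos":[0,0,20],"roll":0,"grip":0},{"delta_pos":[0,0,20],"roll":0,"grip":0},{"delta_pos":[0,0,0],"roll":0,"grip":0.2},{"delta_pos":[0,0,0],"roll":0,"grip":0.4},{"delta_pos":[0,0,0],"roll":0,"grip":0.4},{"delta_pos":[0,0,0],"roll":0,"grip":0.4},{"delta_pos":[0,0,0],"roll":0,"grip":0.4},{"delta_pos":[0,0,0],"roll":0,"grip":0.4},{"delta_pos":[0,0,0],"roll":0,"grip":0.4}]}}

```text
clock: 14.3
position: [0.564, -0.509, 0.1561]
ee_rot: [0.574, 0.819, 0.0, -0.0]
force: [0.2, -0.3, 0.4]
gripper_width: 0.0527
gripper_force: 0.0
```

Run:
```python
from h import *
i,P,M,K=snap("wrist");save("w4.png",i,1.2)
box(P,540,-415,25,10,40);box(P,540,-415,25,26,40)
go(540,-415,20)
i,P,M,K=snap("top")
box(P,525,414,40,75,105)
```

```text
259 rect [ 540.8 -417.6] [14.4 14.6] ang 21.9 mean [ 540.8 -418.1   30.8] circ [ 540.9 -417.4]
235 rect [ 540.9 -417.4] [14.5 14.2] ang 39.2 mean [ 540.8 -417.6   32.1] circ [ 540.8 -417.2]
go [ 96.5   9.6 136. ]   now [ 564. -509.  156.] phi 20.0 q7 1.30 w 52.7 F [-0.6 -0.2 -0.7] tilt [ 0.001  0.    -1.   ]
219 rect [524.5 415.4] [45.1 42.6] ang 47.4 mean [523.5 413.8  91. ] circ [524.6 415.4]
```

View pics/w4.png

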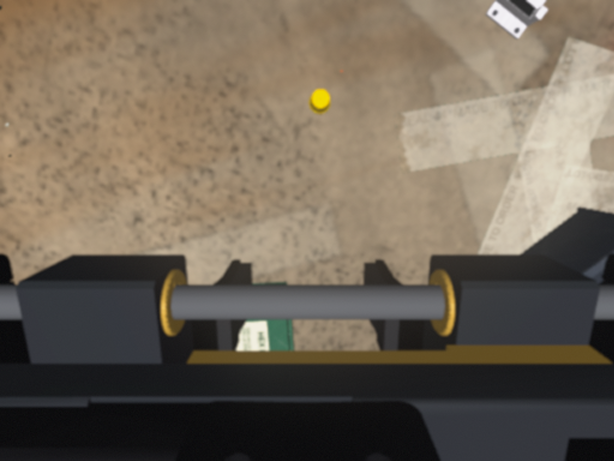

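The cap stands at (320,98) in the picture, measured at (540.8, -417.4) mm.

Emit:
{"method": "carry_out", "body": {"moves": [{"delta_pos":[47,5,0],"roll":0,"grip":0.4},{"delta_pos":[47,4.5,0],"roll":0,"grip":0.4},{"delta_pos":[0,0,0],"roll":0,"grip":0.4},{"delta_pos":[0,0,35],"roll":0,"grip":0.4},{"delta_pos":[0,0,35],"roll":0,"grip":0.4},{"delta_pos":[0,0,30],"roll":0,"grip":0.4},{"delta_pos":[0,0,0],"roll":0,"grip":0.4},{"delta_pos":[0,0,0],"roll":0,"grip":0.4},{"delta_pos":[0,0,0],"roll":0,"grip":0.4},{"delta_pos":[0,0,0],"roll":0,"grip":0.4}]}}

```text
clock: 15.4
position: [0.5415, -0.4182, 0.0579]
ee_rot: [0.574, 0.819, 0.0, 0.001]
force: [-0.3, 0.3, 1.0]
gripper_width: 0.0519
gripper_force: 0.0
```

Run:
```python
from h import *
go(540.8,-417.4,7)
```

```text
go [ 1.1 -0.5 50.9]   now [ 541.5 -418.2   57.9] phi 20.0 q7 1.28 w 51.9 F [-0.3  0.3  1. ] tilt [-0.002  0.002 -1.   ]
```

Emit:
{"method": "carry_out", "body": {"moves": [{"delta_pos":[1,-0.5,20],"roll":0,"grip":0.4},{"delta_pos":[0,0,16],"roll":0,"grip":0.4},{"delta_pos":[0,0,10],"roll":0,"grip":0.4},{"delta_pos":[0,0,5],"roll":0,"grip":0.4},{"delta_pos":[0,0,0],"roll":0,"grip":0.4},{"delta_pos":[0,0,0],"roll":0,"grip":0.6},{"delta_pos":[0,0,0],"roll":0,"grip":0.95},{"delta_pos":[0,0,0],"roll":0,"grip":0.95},{"delta_pos":[0,0,0],"roll":0,"grip":0.95},{"delta_pos":[0,0,0],"roll":0,"grip":0.95}]}}

```text
clock: 16.4
position: [0.54, -0.4166, 0.0051]
ee_rot: [0.574, 0.819, 0.0, -0.0]
force: [0.3, 0.8, -0.1]
gripper_width: 0.0201
gripper_force: 0.0
```

Emit:
{"method": "carry_out", "body": {"moves": [{"delta_pos":[0,0,0],"roll":0,"grip":0.95},{"delta_pos":[0,0,0],"roll":0,"grip":0.95},{"delta_pos":[0,0,0],"roll":0,"grip":0.95},{"delta_pos":[0,0,0],"roll":0,"grip":0.95},{"delta_pos":[0,0,-30],"roll":0,"grip":0.95},{"delta_pos":[0,0,-40],"roll":0,"grip":0.95},{"delta_pos":[0,0,-40],"roll":0,"grip":0.95},{"delta_pos":[0,0,-30],"roll":0,"grip":0.95},{"delta_pos":[0,0,0],"roll":0,"grip":0.95},{"delta_pos":[0,0,0],"roll":0,"grip":0.95}]}}

```text
clock: 17.4
position: [0.5401, -0.4166, 0.1451]
ee_rot: [0.574, 0.819, 0.0, 0.0]
force: [0.6, 1.0, -0.9]
gripper_width: 0.0159
gripper_force: 29.9
```

Emit:
{"method": "carry_out", "body": {"moves": [{"delta_pos":[40,9,0],"roll":0,"grip":0.95},{"delta_pos":[40,9,0],"roll":0,"grip":0.95},{"delta_pos":[40,9,0],"roll":0,"grip":0.95},{"delta_pos":[40,9,0],"roll":0,"grip":0.95},{"delta_pos":[40,9,0],"roll":0,"grip":0.95},{"delta_pos":[40,9,0],"roll":0,"grip":0.95},{"delta_pos":[40,9,0],"roll":0,"grip":0.95},{"delta_pos":[40,9,0],"roll":0,"grip":0.95},{"delta_pos":[40,9,0],"roll":0,"grip":0.95},{"delta_pos":[36,6,0],"roll":0,"grip":0.95}]}}

```text
clock: 18.4
position: [0.4852, -0.0124, 0.144]
ee_rot: [0.573, 0.819, -0.0, -0.001]
force: [0.7, 0.8, 0.3]
gripper_width: 0.0161
gripper_force: 29.9
```

Emit:
{"method": "carry_out", "body": {"moves": [{"delta_pos":[0,0,0],"roll":0,"grip":0.95},{"delta_pos":[0,0,0],"roll":0,"grip":0.95},{"delta_pos":[0,0,0],"roll":0,"grip":0.95},{"delta_pos":[0,0,0],"roll":0,"grip":0.95},{"delta_pos":[0,0,0],"roll":0,"grip":0.95},{"delta_pos":[0,0,0],"roll":0,"grip":0.95},{"delta_pos":[0,0,0],"roll":0,"grip":0.95},{"delta_pos":[0,0,0],"roll":0,"grip":0.95},{"delta_pos":[0,0,0],"roll":0,"grip":0.95},{"delta_pos":[0,0,0],"roll":0,"grip":0.95}]}}

```text
clock: 19.4
position: [0.4865, -0.0148, 0.1452]
ee_rot: [0.574, 0.819, 0.0, -0.0]
force: [-0.2, 0.1, 0.5]
gripper_width: 0.016
gripper_force: 29.9
```

Run:
```python
from h import *
i,P,M,K=snap("wrist");save("w5.png",i,1.2)
box(P,452,79.4,42,8.2,12.5)
A=manip.get_obs()["position"]*1000
print("held");Q=P.reshape(-1,3)*1000;S=Q[(np.hypot(Q[:,0]-A[0],Q[:,1]-A[1])<15)&(Q[:,2]<A[2]+40)];print(len(S),S.mean(0) if len(S) else"",S.min(0) if len(S) else "")
go(452,79.4,20)
```

```text
2738 rect [454.2  80.3] [56.1 56.1] ang 11.4 mean [454.   81.2  10.7] circ [454.3  80.8]
held
1517 [485.3833756  -11.62755093  91.28374072] [471.76936787 -29.6330892   -1.38719664]
go [100.2  -0.3 125.2]   now [486.5 -14.7 145.2] phi 20.0 q7 0.36 w 16.0 F [ 0.5  0.7 -1. ] tilt [ 0.001 -0.    -1.   ]
```

View pics/w5.png

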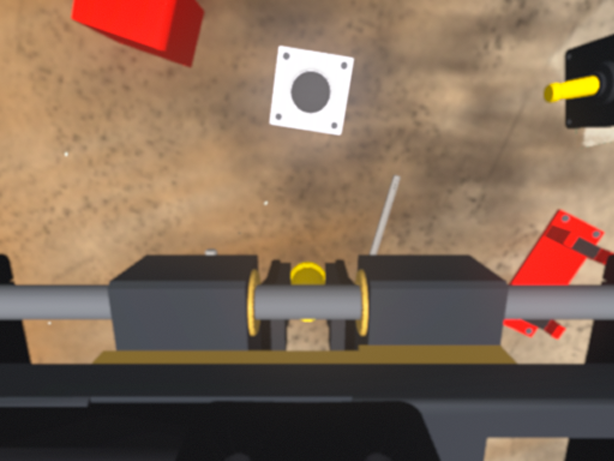

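The cap nest pocket is at (311,91) in the picture and the cap is held between the fingers. I go over and lower it.

Emit:
{"method": "carry_out", "body": {"moves": [{"delta_pos":[34,1,0],"roll":0,"grip":0.95},{"delta_pos":[34,1,0],"roll":0,"grip":0.95},{"delta_pos":[33.5,0,0],"roll":0,"grip":0.95},{"delta_pos":[0,0,0],"roll":0,"grip":0.95},{"delta_pos":[0,0,35],"roll":0,"grip":0.95},{"delta_pos":[0,0,35],"roll":0,"grip":0.95},{"delta_pos":[0,0,25],"roll":0,"grip":0.95},{"delta_pos":[0,0,20],"roll":0,"grip":0.95},{"delta_pos":[0,0,0],"roll":0,"grip":0.95},{"delta_pos":[0,0,0],"roll":0,"grip":0.95}]}}

```text
clock: 20.45
position: [0.454, 0.0808, 0.0307]
ee_rot: [0.574, 0.819, -0.0, -0.0]
force: [1.0, 0.6, 0.7]
gripper_width: 0.016
gripper_force: 29.9
```

Run:
```python
from h import *
go(453.5,81.3,11)
```

```text
go [ 0.6 -0.3 19.7]   now [454.   80.8  30.7] phi 19.9 q7 0.24 w 16.0 F [1.  0.6 0.7] tilt [ 0. -0. -1.]
```

Emit:
{"method": "carry_out", "body": {"moves": [{"delta_pos":[0.5,0,8],"roll":0,"grip":0.95},{"delta_pos":[0,0,6],"roll":0,"grip":0.95},{"delta_pos":[0,0,3],"roll":0,"grip":0.95},{"delta_pos":[0,0,2.2],"roll":0,"grip":0.95},{"delta_pos":[0,0,0],"roll":0,"grip":0.95},{"delta_pos":[0,0,0],"roll":0,"grip":0.95},{"delta_pos":[0,0,0],"roll":0,"grip":0.95},{"delta_pos":[0,0,0],"roll":0,"grip":0.95},{"delta_pos":[0,0,0],"roll":0,"grip":0.95},{"delta_pos":[0,0,0],"roll":0,"grip":0.95}]}}

```text
clock: 21.45
position: [0.4535, 0.0819, 0.0111]
ee_rot: [0.574, 0.819, 0.0, -0.0]
force: [0.0, 0.2, 0.3]
gripper_width: 0.0157
gripper_force: 29.9
```

Emit:
{"method": "carry_out", "body": {"moves": [{"delta_pos":[0,0,0],"roll":0,"grip":0.7},{"delta_pos":[0,0,0],"roll":0,"grip":0.5},{"delta_pos":[0,0,0],"roll":0,"grip":0.4},{"delta_pos":[0,0,0],"roll":0,"grip":0.4},{"delta_pos":[0,0,0],"roll":0,"grip":0.4},{"delta_pos":[0,0,-30],"roll":0,"grip":0.4},{"delta_pos":[0,0,-40],"roll":0,"grip":0},{"delta_pos":[0,0,-40],"roll":0,"grip":0},{"delta_pos":[0,0,-40],"roll":0,"grip":0},{"delta_pos":[0,0,-40],"roll":0,"grip":0}]}}

```text
clock: 22.45
position: [0.4533, 0.0815, 0.2028]
ee_rot: [0.574, 0.819, 0.0, -0.0]
force: [0.8, 1.6, -0.3]
gripper_width: 0.0768
gripper_force: 0.0
```

Run:
```python
from h import *
go(655,157,205)
d=np.load("top2.npz");P=d["P"]
box(P,655,157,50,52,75); box(P,655,157,60,30,75)
```

```text
go [  2.2 215.4  -2.2]   now [453.3  81.5 202.8] phi 19.9 q7 0.04 w 76.8 F [ 0.8  1.6 -0.3] tilt [ 0.001  0.    -1.   ]
296 rect [658.7 160. ] [47.7 59.5] ang 29.8 mean [659.1 160.1  59.6] circ [660.2 160.4]
391 rect [644.3 151.9] [81.1 59.7] ang 30.5 mean [652.4 156.9  55.7] circ [647.5 154.8]
```

Emit:
{"method": "carry_out", "body": {"moves": [{"delta_pos":[-5,40,0],"roll":0,"grip":0},{"delta_pos":[-5,40,0],"roll":0,"grip":0},{"delta_pos":[-5,40,0],"roll":0,"grip":0},{"delta_pos":[0,0,0],"roll":0.14,"grip":0},{"delta_pos":[0,0,0],"roll":0.14,"grip":0},{"delta_pos":[0,0,0],"roll":0.14,"grip":0},{"delta_pos":[0,0,0],"roll":0.14,"grip":0},{"delta_pos":[0,0,0],"roll":0.14,"grip":0},{"delta_pos":[0,0,0],"roll":0.14,"grip":0},{"delta_pos":[0,0,0],"roll":0.14,"grip":0}]}}

```text
clock: 23.45
position: [0.5714, 0.1087, 0.2009]
ee_rot: [0.893, 0.45, -0.0, -0.0]
force: [0.1, -0.3, 0.2]
gripper_width: 0.0875
gripper_force: 0.0
```

Emit:
{"method": "carry_out", "body": {"moves": [{"delta_pos":[0,0,0],"roll":0.14,"grip":0},{"delta_pos":[0,0,0],"roll":0.14,"grip":0},{"delta_pos":[0,0,0],"roll":0.14,"grip":0},{"delta_pos":[0,0,0],"roll":0,"grip":0},{"delta_pos":[0,0,0],"roll":0,"grip":0},{"delta_pos":[0,0,0],"roll":0,"grip":0},{"delta_pos":[0,0,0],"roll":0,"grip":0},{"delta_pos":[0,0,0],"roll":0,"grip":0},{"delta_pos":[0,0,0],"roll":0,"grip":0},{"delta_pos":[0,0,0],"roll":0,"grip":0}]}}

```text
clock: 24.45
position: [0.5715, 0.1086, 0.201]
ee_rot: [0.966, 0.257, -0.0, -0.0]
force: [-0.4, 0.1, 0.6]
gripper_width: 0.087
gripper_force: 0.0
```

Run:
```python
from h import *
i,P,M,K=snap("wrist");save("w6.png",i,1.2)
box(P,658,160,50,57,66);box(P,655,157,70,35,46)
go(658,160,205)
i,P,M,K=snap("top")
box(P,454,80.5,30,25,50);box(P,525,415,40,80,105)
```

```text
2969 rect [660.5 161. ] [41.9 59.5] ang 29.8 mean [660.6 160.8  60.7] circ [660.2 160.7]
250 rect [621.8 147.6] [37.1 42.4] ang 29.0 mean [624.4 140.3  44.3] circ [625.3 149.6]
go [100.6  -1.6  -3.9]   now [571.5 108.6 201. ] phi -60.2 q7 -1.03 w 87.0 F [ 0.3 -0.3 -0.6] tilt [ 0.    -0.001 -1.   ]
22 rect [452.3  79.7] [12.1 11.7] ang 0.8 mean [452.3  80.   35.5] circ [452.6  80.4]
204 rect [524.4 414.5] [43.7 43.4] ang 0.3 mean [523.9 414.4  91.9] circ [524.8 415.2]
```

View pics/w6.png

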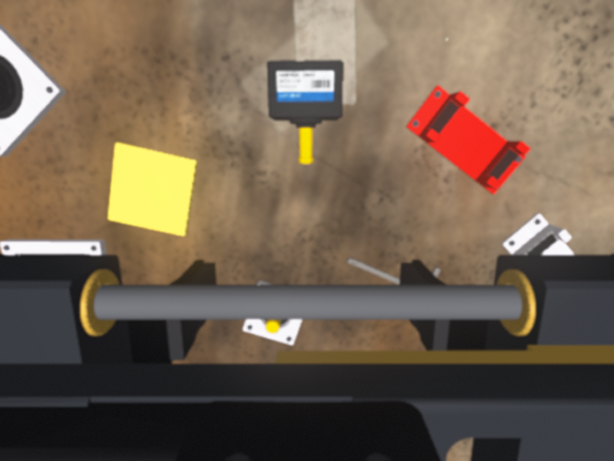

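The gearhead sits at (305,90), square to the tool; the cap stands in its nest at (272,325). I grasp the gearhead.

Emit:
{"method": "carry_out", "body": {"moves": [{"delta_pos":[35,-0.5,0],"roll":0,"grip":0},{"delta_pos":[35,-0.5,0],"roll":0,"grip":0},{"delta_pos":[33,0,0],"roll":0,"grip":0},{"delta_pos":[0,0,0],"roll":0,"grip":0},{"delta_pos":[0,0,30],"roll":0,"grip":0},{"delta_pos":[0,0,35],"roll":0,"grip":0},{"delta_pos":[0,0,35],"roll":0,"grip":0},{"delta_pos":[0,0,0],"roll":0,"grip":0},{"delta_pos":[0,0,0],"roll":0,"grip":0},{"delta_pos":[0,0,0],"roll":0,"grip":0}]}}

```text
clock: 25.55
position: [0.6615, 0.1606, 0.1035]
ee_rot: [0.966, 0.257, 0.001, -0.0]
force: [-0.2, -0.5, 0.1]
gripper_width: 0.0869
gripper_force: 0.0
```

Run:
```python
from h import *
go(660.5,161,16)
```

```text
go [-0.9 -0.9 87.5]   now [661.5 160.6 103.5] phi -60.2 q7 -0.99 w 86.9 F [-0.2 -0.5  0.1] tilt [ 0.003  0.    -1.   ]
```

Emit:
{"method": "carry_out", "body": {"moves": [{"delta_pos":[-1,-1,30],"roll":0,"grip":0},{"delta_pos":[0,0,30],"roll":0,"grip":0},{"delta_pos":[0,0,20],"roll":0,"grip":0},{"delta_pos":[0,0,7],"roll":0,"grip":0},{"delta_pos":[0,0,0],"roll":0,"grip":0},{"delta_pos":[0,0,0],"roll":0,"grip":0},{"delta_pos":[0,0,0],"roll":0,"grip":0.2},{"delta_pos":[0,0,0],"roll":0,"grip":0.4},{"delta_pos":[0,0,0],"roll":0,"grip":0.4},{"delta_pos":[0,0,0],"roll":0,"grip":0.4}]}}

```text
clock: 26.55
position: [0.6591, 0.1612, 0.0143]
ee_rot: [0.966, 0.257, 0.0, -0.0]
force: [0.4, 0.7, -0.6]
gripper_width: 0.0628
gripper_force: 0.0
```

Emit:
{"method": "carry_out", "body": {"moves": [{"delta_pos":[0,0,0],"roll":0,"grip":0.45},{"delta_pos":[0,0,0],"roll":0,"grip":0.45},{"delta_pos":[0,0,0],"roll":0,"grip":0.45},{"delta_pos":[0,0,0],"roll":0,"grip":0.45},{"delta_pos":[0,0,0],"roll":0,"grip":0.45},{"delta_pos":[0,0,0],"roll":0,"grip":0.45},{"delta_pos":[0,0,0],"roll":0,"grip":0.45},{"delta_pos":[0,0,0],"roll":0,"grip":0.45},{"delta_pos":[0,0,0],"roll":0,"grip":0.45},{"delta_pos":[0,0,0],"roll":0,"grip":0.45}]}}

```text
clock: 27.55
position: [0.6591, 0.1612, 0.0142]
ee_rot: [0.966, 0.257, 0.0, -0.0]
force: [-1.7, -0.3, 5.2]
gripper_width: 0.0595
gripper_force: 30.0
```

Emit:
{"method": "carry_out", "body": {"moves": [{"delta_pos":[0,0,-20],"roll":0,"grip":0.45},{"delta_pos":[0,0,-30],"roll":0,"grip":0.45},{"delta_pos":[0,0,-35],"roll":0,"grip":0.45},{"delta_pos":[0,0,-35],"roll":0,"grip":0.45},{"delta_pos":[0,0,-30],"roll":0,"grip":0.45},{"delta_pos":[0,0,0],"roll":0,"grip":0.45},{"delta_pos":[0,0,0],"roll":0,"grip":0.45},{"delta_pos":[0,0,0],"roll":0,"grip":0.45},{"delta_pos":[0,0,0],"roll":0,"grip":0.45},{"delta_pos":[0,0,0],"roll":0,"grip":0.45}]}}

```text
clock: 28.55
position: [0.6585, 0.161, 0.1628]
ee_rot: [0.966, 0.257, -0.001, -0.0]
force: [0.3, -0.3, -4.0]
gripper_width: 0.0602
gripper_force: 30.0
```

Run:
```python
from h import *
i,P,M,K=snap("top");save("gn.png",i[220:285,125:195],8)
m=(i.min(-1)>150);v,u=np.nonzero(m)
X=np.array([ray(M,K,a,b,.01)[:2]*1000 for a,b in zip(u,v)])
S=X[np.hypot(*(X-[376,296]).T)<68];print(len(S),cv2.minAreaRect(S.astype(np.float32)))
go(376,296.6,164)
```

```text
14 ((415.4217834472656, 319.5750732421875), (47.75821304321289, 2.884896993637085), 80.26288604736328)
go [-178.1 -258.    -0.5]   now [658.7 161.  163.1] phi -60.2 q7 -1.02 w 60.0 F [-0.2 -0.7 -3.8] tilt [-0.001 -0.001 -1.   ]
```

View pics/gn.png

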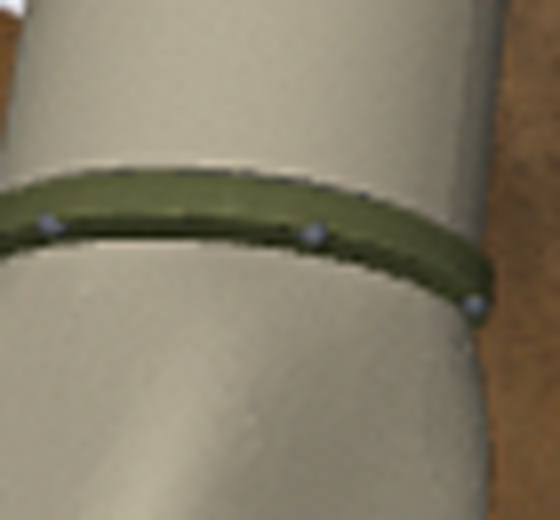

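The arm hides the nest here, so I use the first top picture instead.

Run:
```python
from h import *
d=np.load("top.npz");i,P,M,K=[d[k] for k in"iPMK"]
v,u=np.nonzero(i.min(-1)>140)
X=np.array([ray(M,K,a,b,.01)[:2]*1000 for a,b in zip(u,v)])
for c,r in(([376,296],70),([525.5,416],68)):
    S=X[np.hypot(*(X-c).T)<r];print(len(S),cv2.minAreaRect(S.astype(np.float32)))
i=cv2.imread("pics/w3.png")
m=(i.min(-1)>150).astype(np.uint8)
n,l,s,c=cv2.connectedComponentsWithStats(m)
k=l[215,110] or l[120,75]; print(n,s[k],c[k])
q=cv2.approxPolyDP(cv2.convexHull(np.argwhere(l==k)[:,::-1].astype(np.int32)),6,True)[:,0]/1.2
# w3 pose
T=np.eye(4);T[:3,:3]=R.from_quat([.5738,.819,0,-.001]).as_matrix();T[:3,3]=[.5573,.323,.1954]
M=T@np.array(manip.camera("wrist")["T_tool_cam"]);K=np.array(manip.camera("wrist")["mtx"])
X=np.array([ray(M,K,*p,.01)[:2]*1000 for p in q]);print(X.round(1),X.mean(0))
e=np.roll(X,-1,0)-X;print(np.hypot(*e.T).round(1),np.degrees(np.arctan2(e[:,1],e[:,0])).round(1))
```

```text
503 ((375.8923645019531, 296.4837646484375), (83.35539245605469, 101.03717803955078), 29.35919761657715)
590 ((525.0076904296875, 416.1761169433594), (89.96456146240234, 90.78373718261719), 70.97227478027344)
4 [  60  111  114  120 5198] [115.99480569 169.72720277]
[[437.1 270. ]
 [366.3 230.4]
 [317.2 317.6]
 [388.5 357.5]] [377.28197587 293.89019932]
[ 81.2 100.1  81.7 100. ] [-150.8  119.3   29.2  -61. ]
```

Emit:
{"method": "carry_out", "body": {"moves": [{"delta_pos":[-22,-32,0],"roll":0,"grip":0.45},{"delta_pos":[-22,-32,0],"roll":0,"grip":0.45},{"delta_pos":[-22,-32,0],"roll":0,"grip":0.45},{"delta_pos":[-22,-32,0],"roll":0,"grip":0.45},{"delta_pos":[-22,-32,0],"roll":0,"grip":0.45},{"delta_pos":[-22,-32,0],"roll":0,"grip":0.45},{"delta_pos":[-22,-32,0],"roll":0,"grip":0.45},{"delta_pos":[-22,-32,0],"roll":0,"grip":0.45},{"delta_pos":[-3,-2,0],"roll":0,"grip":0.45},{"delta_pos":[0,0,0],"roll":0,"grip":0.45}]}}

```text
clock: 29.7
position: [0.3745, 0.2971, 0.1643]
ee_rot: [0.966, 0.258, -0.0, -0.001]
force: [1.1, -0.3, -3.8]
gripper_width: 0.06
gripper_force: 30.0
```

Emit:
{"method": "carry_out", "body": {"moves": [{"delta_pos":[0,0,0],"roll":0,"grip":0.45},{"delta_pos":[0,0,0],"roll":0,"grip":0.45},{"delta_pos":[0,0,30],"roll":0,"grip":0.45},{"delta_pos":[0,0,35],"roll":0,"grip":0.45},{"delta_pos":[0,0,35],"roll":0,"grip":0.45},{"delta_pos":[0,0,20],"roll":0,"grip":0.45},{"delta_pos":[0,0,0],"roll":0,"grip":0.45},{"delta_pos":[0,0,0],"roll":0,"grip":0.45},{"delta_pos":[0,0,0],"roll":0,"grip":0.45},{"delta_pos":[0,0,0],"roll":0,"grip":0.45}]}}

```text
clock: 30.7
position: [0.3762, 0.2969, 0.0454]
ee_rot: [0.966, 0.257, 0.001, -0.001]
force: [0.2, 0.3, -4.5]
gripper_width: 0.0599
gripper_force: 30.0
```

Run:
```python
from h import *
go(375,296,19.2,-60.5)
```

```text
go [-1.6  0.2 26.2]  roll 0.004  now [376.2 296.9  45.4] phi -60.2 q7 -1.50 w 59.9 F [ 0.2  0.3 -4.5] tilt [ 0.002 -0.002 -1.   ]
```

Emit:
{"method": "carry_out", "body": {"moves": [{"delta_pos":[-1.5,0,12],"roll":0.004,"grip":0.45},{"delta_pos":[0,0,7],"roll":0,"grip":0.45},{"delta_pos":[0,0,4],"roll":0,"grip":0.45},{"delta_pos":[0,0,2],"roll":0,"grip":0.45},{"delta_pos":[0,0,0],"roll":0,"grip":0.45},{"delta_pos":[0,0,0],"roll":0,"grip":0.45},{"delta_pos":[0,0,0],"roll":0,"grip":0.45},{"delta_pos":[0,0,0],"roll":0,"grip":0.45},{"delta_pos":[0,0,0],"roll":0,"grip":0.45},{"delta_pos":[0,0,0],"roll":0,"grip":0.45}]}}

```text
clock: 31.7
position: [0.3742, 0.2955, 0.0192]
ee_rot: [0.967, 0.255, -0.0, -0.0]
force: [-1.2, 0.8, -4.3]
gripper_width: 0.0598
gripper_force: 30.0
```

Emit:
{"method": "carry_out", "body": {"moves": [{"delta_pos":[0,0,0.6],"roll":0,"grip":0.45},{"delta_pos":[0,0,0],"roll":0,"grip":0.45},{"delta_pos":[0,0,0],"roll":0,"grip":0.3},{"delta_pos":[0,0,0],"roll":0,"grip":0.15},{"delta_pos":[0,0,0],"roll":0,"grip":0},{"delta_pos":[0,0,0],"roll":0,"grip":0},{"delta_pos":[0,0,0],"roll":0,"grip":0},{"delta_pos":[0,0,-40],"roll":0,"grip":0},{"delta_pos":[0,0,-45],"roll":0,"grip":0},{"delta_pos":[0,0,-45],"roll":0,"grip":0}]}}

```text
clock: 32.7
position: [0.3745, 0.2946, 0.1496]
ee_rot: [0.967, 0.254, -0.0, 0.001]
force: [-1.5, 1.0, 1.4]
gripper_width: 0.0867
gripper_force: 0.0
```

Run:
```python
from h import *
d=np.load("top2.npz");P=d["P"]
box(P,643,-145,60,24,45)
d=np.load("top.npz");P,M,K=d["P"],d["M"],d["K"]
Q=P.reshape(-1,3)*1000;S=Q[(np.hypot(Q[:,0]-435,Q[:,1]+128)<66)&(Q[:,2]>7)&(Q[:,2]<25)];print(len(S),cv2.minAreaRect(S[:,:2].astype(np.float32)))
go(450,80,200,18)
```

```text
48 rect [ 643.8 -144.5] [83.1 47.4] ang 74.0 mean [ 643.5 -147.5   29. ] circ [ 644.1 -144.4]
177 ((434.4326171875, -126.53884887695312), (51.113338470458984, 116.45610046386719), 3.2369070053100586)
go [-39.9 224.1 -50. ]  roll -1.371  now [374.5 294.6 149.6] phi -60.5 q7 -1.72 w 86.7 F [-1.5  1.   1.4] tilt [-0.001  0.001 -1.   ]
```

Emit:
{"method": "carry_out", "body": {"moves": [{"delta_pos":[0,0,-40],"roll":0,"grip":0},{"delta_pos":[0,41,-10],"roll":0,"grip":0},{"delta_pos":[0,41,0],"roll":0,"grip":0},{"delta_pos":[0,41,0],"roll":0,"grip":0},{"delta_pos":[0,41,0],"roll":0,"grip":0},{"delta_pos":[0,41,0],"roll":0,"grip":0},{"delta_pos":[0,41,0],"roll":0,"grip":0},{"delta_pos":[0,0,0],"roll":-0.137,"grip":0},{"delta_pos":[0,0,0],"roll":-0.137,"grip":0},{"delta_pos":[0,0,0],"roll":-0.137,"grip":0}]}}

```text
clock: 33.7
position: [0.4957, 0.0804, 0.1982]
ee_rot: [0.894, 0.448, -0.0, 0.0]
force: [-0.3, 0.0, 1.3]
gripper_width: 0.0871
gripper_force: 0.0
```

Emit:
{"method": "carry_out", "body": {"moves": [{"delta_pos":[0,0,0],"roll":-0.137,"grip":0},{"delta_pos":[0,0,0],"roll":-0.137,"grip":0},{"delta_pos":[0,0,0],"roll":-0.137,"grip":0},{"delta_pos":[0,0,0],"roll":-0.137,"grip":0},{"delta_pos":[0,0,0],"roll":-0.137,"grip":0},{"delta_pos":[0,0,0],"roll":-0.137,"grip":0},{"delta_pos":[0,0,0],"roll":-0.145,"grip":0},{"delta_pos":[0,0,0],"roll":0,"grip":0},{"delta_pos":[0,0,0],"roll":0,"grip":0},{"delta_pos":[0,0,0],"roll":0,"grip":0}]}}

```text
clock: 34.7
position: [0.4955, 0.0813, 0.1984]
ee_rot: [0.586, 0.81, 0.0, -0.0]
force: [-0.2, 0.0, -0.2]
gripper_width: 0.0869
gripper_force: 0.0
```

Run:
```python
from h import *
go(466,-223,170,18.4)
i,P,M,K=snap("wrist");
box(P,376,296,50,57,72);box(P,376,296,62,8.2,12.5)
```

```text
go [-279.7 -123.5   28.2]  roll -0.002  now [495.5  81.3 198.4] phi 18.3 q7 0.17 w 86.9 F [-0.2  0.  -0.2] tilt [ 0.001 -0.    -1.   ]
few 0
few 0
```

Emit:
{"method": "carry_out", "body": {"moves": [{"delta_pos":[-40,-18,0],"roll":0,"grip":0},{"delta_pos":[-40,-18,0],"roll":0,"grip":0},{"delta_pos":[-40,-18,0],"roll":0,"grip":0},{"delta_pos":[-40,-18,5],"roll":0,"grip":0},{"delta_pos":[-40,-18,5],"roll":0,"grip":0},{"delta_pos":[-40,-18,10],"roll":0,"grip":0.2},{"delta_pos":[-40,-15,8],"roll":0,"grip":0.4},{"delta_pos":[0,0,0],"roll":0,"grip":0.4},{"delta_pos":[0,0,0],"roll":0,"grip":0.4},{"delta_pos":[0,0,0],"roll":0,"grip":0.4}]}}

```text
clock: 35.75
position: [0.4683, -0.22, 0.1708]
ee_rot: [0.584, 0.812, 0.0, -0.0]
force: [0.1, 0.7, -0.0]
gripper_width: 0.0562
gripper_force: 0.0
```

Run:
```python
from h import *
i,P,M,K=snap("wrist");save("w7.png",i,1.2)
box(P,434.6,-128.4,80,9,25);box(P,434.6,-128.4,80,6,25)
go(434.6,-128.4,20,18.4)
i,P,M,K=snap("top");save("t3.png",i[120:300,90:430],2.3)
box(P,376,296,50,60,72);box(P,454,80.5,30,25,50);box(P,525,415,40,80,105)
```

```text
1581 rect [ 436.3 -126. ] [ 14.1 120.3] ang 18.8 mean [ 436.7 -125.9   13.5] circ [ 437.5 -125.6]
1600 rect [ 436.3 -126. ] [ 14.1 120.3] ang 18.8 mean [ 436.8 -126.1   13.4] circ [ 437.5 -125.6]
go [ 96.9  -3.2 151. ]  roll 0.004  now [ 468.5 -219.4  170.9] phi 18.6 q7 0.93 w 54.8 F [ 0.6  0.1 -0.2] tilt [ 0.001  0.    -1.   ]
321 rect [374.2 294.8] [46.3 59.6] ang 30.7 mean [375.6 294.9  64.9] circ [376.1 294.7]
22 rect [452.4  79.7] [12.2 11.8] ang 1.1 mean [452.4  80.   35.1] circ [453.2  80.8]
203 rect [524.7 415.4] [43.  42.7] ang 48.0 mean [524.  414.4  91.9] circ [524.4 414.7]
```

View pics/w7.png

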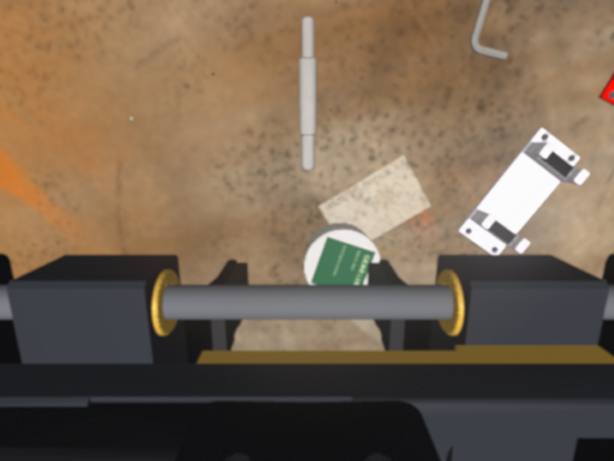

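View pics/t3.png

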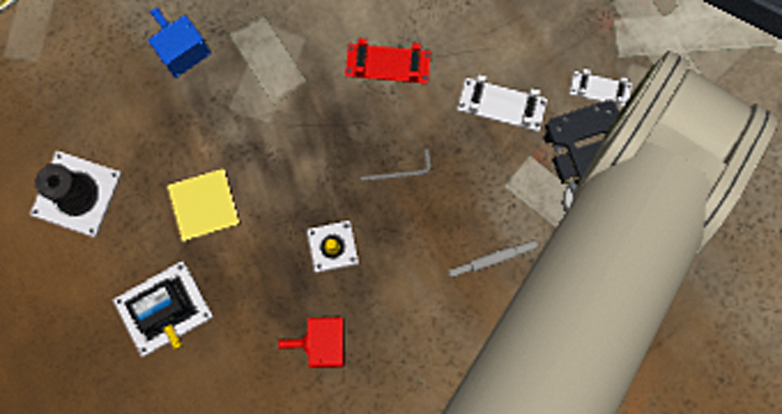

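All three placed parts sit in their nests in the top crop: bush at (55,185), cap at (332,245), gearhead at (162,305). The shaft in the wrist view spans (307,17) to (307,170), square to the tool. I grasp the shaft.

Emit:
{"method": "carry_out", "body": {"moves": [{"delta_pos":[33,0,0],"roll":0,"grip":0.4},{"delta_pos":[33,0,0],"roll":0,"grip":0.4},{"delta_pos":[33,-0.5,0],"roll":0,"grip":0.4},{"delta_pos":[0,0,35],"roll":0,"grip":0.4},{"delta_pos":[0,0,35],"roll":0,"grip":0.4},{"delta_pos":[0,0,35],"roll":0,"grip":0.4},{"delta_pos":[0,0,25],"roll":0,"grip":0.4},{"delta_pos":[0,0,0],"roll":0,"grip":0.4},{"delta_pos":[0,0,0],"roll":0,"grip":0.4},{"delta_pos":[0,0,0],"roll":0,"grip":0.4}]}}

```text
clock: 36.85
position: [0.4385, -0.1326, 0.0488]
ee_rot: [0.584, 0.812, 0.001, -0.002]
force: [0.0, 0.2, 0.3]
gripper_width: 0.0524
gripper_force: 0.0
```

Run:
```python
from h import *
go(436.3,-126,2.5,18.8)
```

```text
go [ 6.8  0.1 46.4]  roll -0.004  now [ 438.5 -132.6   48.8] phi 18.6 q7 0.85 w 52.4 F [0.  0.2 0.3] tilt [ 0.004 -0.    -1.   ]
```

Emit:
{"method": "carry_out", "body": {"moves": [{"delta_pos":[6.5,0,10],"roll":-0.004,"grip":0.4},{"delta_pos":[0,0,10],"roll":0,"grip":0.4},{"delta_pos":[0,0,10],"roll":0,"grip":0.4},{"delta_pos":[0,0,7],"roll":0,"grip":0.4},{"delta_pos":[0,0,4],"roll":0,"grip":0.4},{"delta_pos":[0,0,0],"roll":0,"grip":0.4},{"delta_pos":[0,0,0],"roll":0,"grip":0.4},{"delta_pos":[0,0,0],"roll":0,"grip":0.4},{"delta_pos":[0,0,0],"roll":0,"grip":0.4},{"delta_pos":[0,0,0],"roll":0,"grip":0.4}]}}

```text
clock: 37.85
position: [0.4352, -0.1267, 0.0066]
ee_rot: [0.582, 0.813, 0.0, -0.002]
force: [-0.3, 0.3, 0.1]
gripper_width: 0.052
gripper_force: 0.0
```

Emit:
{"method": "carry_out", "body": {"moves": [{"delta_pos":[0,0,2],"roll":0,"grip":0.4},{"delta_pos":[0,0,1.5],"roll":0,"grip":0.4},{"delta_pos":[0,0,0],"roll":0,"grip":0.4},{"delta_pos":[0,0,0],"roll":0,"grip":0.6},{"delta_pos":[0,0,0],"roll":0,"grip":0.95},{"delta_pos":[0,0,0],"roll":0,"grip":0.95},{"delta_pos":[0,0,0],"roll":0,"grip":0.95},{"delta_pos":[0,0,0],"roll":0,"grip":0.95},{"delta_pos":[0,0,0],"roll":0,"grip":0.95},{"delta_pos":[0,0,0],"roll":0,"grip":0.95}]}}

```text
clock: 38.85
position: [0.4351, -0.1267, 0.0029]
ee_rot: [0.582, 0.813, 0.0, -0.002]
force: [1.2, 0.4, -0.1]
gripper_width: 0.0148
gripper_force: 30.0
```

Emit:
{"method": "carry_out", "body": {"moves": [{"delta_pos":[0,0,0],"roll":0,"grip":0.95},{"delta_pos":[0,0,0],"roll":0,"grip":0.95},{"delta_pos":[0,0,0],"roll":0,"grip":0.95},{"delta_pos":[0,0,0],"roll":0,"grip":0.95},{"delta_pos":[0,0,0],"roll":0,"grip":0.95},{"delta_pos":[0,0,0],"roll":0,"grip":0.95},{"delta_pos":[0,0,0],"roll":0,"grip":0.95},{"delta_pos":[0,0,0],"roll":0,"grip":0.95},{"delta_pos":[0,0,0],"roll":0,"grip":0.95},{"delta_pos":[0,0,0],"roll":0,"grip":0.95}]}}

```text
clock: 39.85
position: [0.4351, -0.1267, 0.0029]
ee_rot: [0.582, 0.813, 0.0, -0.002]
force: [1.1, 1.2, 0.8]
gripper_width: 0.0146
gripper_force: 30.0
```

Emit:
{"method": "carry_out", "body": {"moves": [{"delta_pos":[0,0,-25],"roll":0,"grip":0.95},{"delta_pos":[0,0,-35],"roll":0,"grip":0.95},{"delta_pos":[0,0,-45],"roll":0,"grip":0.95},{"delta_pos":[0,0,-45],"roll":0,"grip":0.95},{"delta_pos":[-33,27,0],"roll":0,"grip":0.95},{"delta_pos":[-33,27,0],"roll":0,"grip":0.95},{"delta_pos":[-33,27,0],"roll":0,"grip":0.95},{"delta_pos":[-33,27,0],"roll":0,"grip":0.95},{"delta_pos":[-33,27,0],"roll":0,"grip":0.95},{"delta_pos":[0,0,0],"roll":0,"grip":0.95}]}}

```text
clock: 40.85
position: [0.5745, -0.2153, 0.1395]
ee_rot: [0.585, 0.811, -0.004, -0.007]
force: [-0.9, 0.2, -0.5]
gripper_width: 0.0146
gripper_force: 30.0
```

Emit:
{"method": "carry_out", "body": {"moves": [{"delta_pos":[0,0,0],"roll":0.12,"grip":0.95},{"delta_pos":[0,0,0],"roll":0.12,"grip":0.95},{"delta_pos":[0,0,0],"roll":0.12,"grip":0.95},{"delta_pos":[0,0,0],"roll":0.12,"grip":0.95},{"delta_pos":[0,0,0],"roll":0.127,"grip":0.95},{"delta_pos":[0,0,0],"roll":0,"grip":0.95},{"delta_pos":[0,0,0],"roll":0,"grip":0.95},{"delta_pos":[0,0,0],"roll":0,"grip":0.95},{"delta_pos":[0,0,0],"roll":0,"grip":0.95},{"delta_pos":[0,0,0],"roll":0,"grip":0.95}]}}

```text
clock: 41.85
position: [0.5731, -0.2114, 0.1413]
ee_rot: [0.799, 0.601, -0.003, -0.006]
force: [-0.1, 0.1, -0.8]
gripper_width: 0.0148
gripper_force: 30.0
```

Run:
```python
from h import *
i,P,M,K=snap("wrist");save("w8.png",i,1.2)
box(P,643.5,-144.5,70,24,40);box(P,643.5,-144.5,68,3.5,40)
go(643.5,-144.5,22.9,-16)
```

```text
573 rect [ 644.  -144.7] [83.6 45.9] ang 74.3 mean [ 645.7 -141.    30. ] circ [ 643.8 -144.9]
6322 rect [ 644.  -144.9] [112.2  46.2] ang 74.2 mean [ 644.5 -142.7   10.5] circ [ 644.3 -144.9]
go [ 83.6  50.7 117.9]  roll -0.003  now [ 573.1 -211.4  141.3] phi -16.2 q7 0.46 w 14.5 F [-0.5 -0.  -0.6] tilt [ 0.002 -0.014 -1.   ]
```

View pics/w8.png

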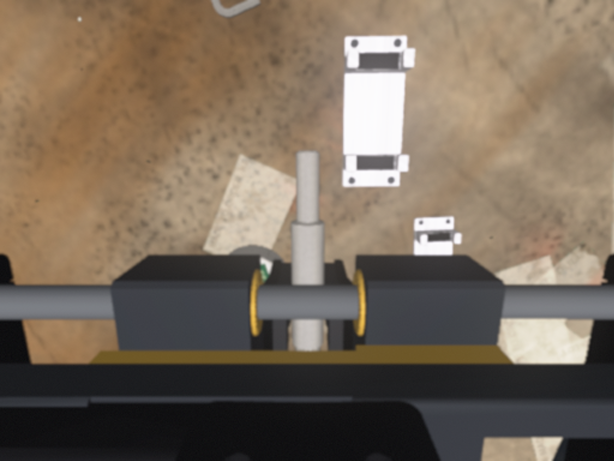

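The rest is at (375,110) with dark slot floors, and the held shaft is parallel to it. I go above it and lower partway.

Emit:
{"method": "carry_out", "body": {"moves": [{"delta_pos":[28,17,0],"roll":-0.008,"grip":0.95},{"delta_pos":[28,17,0],"roll":0,"grip":0.95},{"delta_pos":[27.5,16.5,0],"roll":0,"grip":0.95},{"delta_pos":[0,0,0],"roll":0,"grip":0.95},{"delta_pos":[0,0,30],"roll":0,"grip":0.95},{"delta_pos":[0,0,30],"roll":0,"grip":0.95},{"delta_pos":[0,0,30],"roll":0,"grip":0.95},{"delta_pos":[0,0,0],"roll":0,"grip":0.95},{"delta_pos":[0,0,0],"roll":0,"grip":0.95},{"delta_pos":[0,0,0],"roll":0,"grip":0.95}]}}

```text
clock: 42.9
position: [0.6441, -0.1451, 0.0527]
ee_rot: [0.797, 0.604, -0.003, -0.005]
force: [-0.8, -0.5, -0.6]
gripper_width: 0.0146
gripper_force: 30.0
```

Run:
```python
from h import *
go(643.9,-145.2,22.9,-15.75)
```

```text
go [-0.3  0.2 29.8]  roll 0.000  now [ 644.1 -145.1   52.7] phi -15.7 q7 0.38 w 14.6 F [-0.8 -0.5 -0.6] tilt [ 0.002 -0.012 -1.   ]
```

Emit:
{"method": "carry_out", "body": {"moves": [{"delta_pos":[0,0,10],"roll":0,"grip":0.95},{"delta_pos":[0,0,8],"roll":0,"grip":0.95},{"delta_pos":[0,0,6],"roll":0,"grip":0.95},{"delta_pos":[0,0,3],"roll":0,"grip":0.95},{"delta_pos":[0,0,1.5],"roll":0,"grip":0.95},{"delta_pos":[0,0,0],"roll":0,"grip":0.95},{"delta_pos":[0,0,0],"roll":0,"grip":0.95},{"delta_pos":[0,0,0],"roll":0,"grip":0.95},{"delta_pos":[0,0,0],"roll":0,"grip":0.95},{"delta_pos":[0,0,0],"roll":0,"grip":0.95}]}}

```text
clock: 43.9
position: [0.6426, -0.144, 0.023]
ee_rot: [0.797, 0.604, -0.003, -0.007]
force: [-5.4, 3.2, 10.1]
gripper_width: 0.0147
gripper_force: 30.0
```

Emit:
{"method": "carry_out", "body": {"moves": [{"delta_pos":[0,0,0],"roll":0,"grip":0.85},{"delta_pos":[0,0,0],"roll":0,"grip":0.8},{"delta_pos":[0,0,0],"roll":0,"grip":0.75},{"delta_pos":[0,0,0],"roll":0,"grip":0.6},{"delta_pos":[0,0,0],"roll":0,"grip":0.5},{"delta_pos":[0,0,0],"roll":0,"grip":0.5},{"delta_pos":[0,0,-25],"roll":0,"grip":0.5},{"delta_pos":[0,0,-40],"roll":0,"grip":0.5},{"delta_pos":[0,0,-40],"roll":0,"grip":0.5},{"delta_pos":[0,0,-40],"roll":0,"grip":0.5}]}}

```text
clock: 44.9
position: [0.6446, -0.1451, 0.1687]
ee_rot: [0.797, 0.603, -0.004, -0.006]
force: [0.3, 0.3, -0.5]
gripper_width: 0.0436
gripper_force: 0.0
```

Emit:
{"method": "carry_out", "body": {"moves": [{"delta_pos":[-33,0,0],"roll":0,"grip":0.5},{"delta_pos":[-33,0,0],"roll":0,"grip":0.5},{"delta_pos":[-33,0,0],"roll":0,"grip":0.5},{"delta_pos":[0,0,0],"roll":0,"grip":0.5},{"delta_pos":[0,0,0],"roll":0,"grip":0.5},{"delta_pos":[0,0,0],"roll":0,"grip":0.5},{"delta_pos":[0,0,0],"roll":0,"grip":0.5},{"delta_pos":[0,0,0],"roll":0,"grip":0.5},{"delta_pos":[0,0,0],"roll":0,"grip":0.5},{"delta_pos":[0,0,0],"roll":0,"grip":0.5}]}}

```text
clock: 45.9
position: [0.6181, -0.24, 0.1669]
ee_rot: [0.797, 0.604, -0.003, -0.006]
force: [0.5, 0.1, -0.1]
gripper_width: 0.0432
gripper_force: 0.0
```

Run:
```python
from h import *
i,P,M,K=snap("wrist");save("w9.png",i,1.2)
box(P,644,-144.9,68,3.5,45);box(P,644,-144.9,75,31.5,45)
go(644,-144.9,20)
i,P,M,K=snap("top")
box(P,376,296,50,60,72);box(P,454,80.5,30,25,50);box(P,525,415,40,80,105)
```

```text
5634 rect [ 646.2 -145.1] [119.4  50.2] ang 74.4 mean [ 644.7 -143.1   18.6] circ [ 644.  -144.6]
1635 rect [ 644.1 -144.5] [119.3  44.1] ang 74.0 mean [ 642.9 -144.3   33.9] circ [ 643.2 -144.2]
go [ 98.4   1.2 147.2]   now [ 618.1 -240.2  167. ] phi -15.7 q7 0.46 w 43.6 F [1.1 0.7 0.6] tilt [ 0.002 -0.014 -1.   ]
290 rect [376.4 295.2] [42.2 60.1] ang 30.9 mean [376.4 297.2  64.8] circ [375.2 294.3]
few 0
206 rect [524.6 415.5] [45.1 42.8] ang 46.9 mean [523.8 414.4  91.9] circ [524.5 415.6]
```

View pics/w9.png

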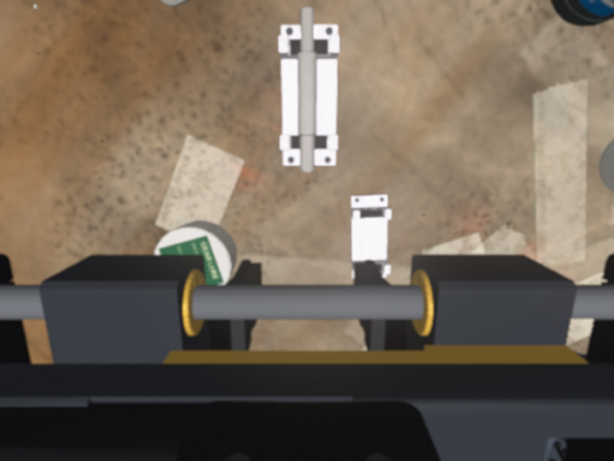

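The shaft lies in both slots of the white rest, (307,10) to (307,170), centred. The other three parts have stayed in place; in this last view the arm hides the cap, which was last seen seated in its nest. I hand in.

```bash
python3 -c "
from bench import manip
print(manip.hand_in())"
```

```text
the job is handed in; nothing more can be done
None
```

I placed the bush, cap, gearhead and shaft in their own nests in the order asked, let each go, and handed the job in at about 46 s; the hand-in gave no verdict. On the last look the bush, gearhead and shaft sat in place; the arm hid the cap then, but it was upright in its pocket when last seen about 10 s earlier.

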